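# Key the shredder disc onto its drive pin

## Robot

A 6-joint arm with a two-finger parallel gripper is mounted at the origin on the work surface. World frame = base frame: x ahead of the robot, y to its left, z up, the work surface at z = 0. Lengths are in m, angles in rad, forces in N, time in s.
With the tool pointing down it reaches from about 0.25 to 0.8 m from the base axis. Payload 8.5 kg.
Tool frame: the origin (TCP) lies between the finger pads; the fingertips stand 25 mm ahead of it and the grasp point (between the pads) lies 6 mm ahead of it; z points along the fingers, y is the direction in which the jaws open and shut (so a half turn about z gives the same grasp; the last joint's range is limited). The gripper opens to 85 mm and grips with 20 to 120 N. Pads are 22 mm wide; open, the fingers measure 114 mm over their backs; the gripper's body (76 mm by 85 mm) begins 54 mm behind the grasp point. The pads swing forward as they close: fully open they stand 13 mm farther back than shut.
Start: joints at [1.185, 0.238, -0.013, 1.319, 0, 1.571], TCP at [0.198, 0.486, 0.256] pointing down, gripper open.
Joint ranges: [-2.66, 2.66], [-1.03, 1.9], [-1.14, 1.46], [-1.82, 2.27], [-1.45, 1.34], [-3.14, 3.14]. Speed limits (rad/s): [2.22, 2.22, 2.79, 3.14, 3.14, 3.14].

## Interface

Orientations are given as a rotation vector (axis times angle).
In Python, from cell import arm gives the robot as it stands.
- The arm moves only by the tool step_arm, never from a script. Its argument "increments" is a list of rows, each a list of 3 entries, a list of its own where there are three numbers: the shift along the tool's x, y, z in cm, then the turn about the tool's z in degrees, then the gripper's target within -1 to 1 (shut at 1, half-way at 0, fully open at -1). A call has 1 to 20 rows; each row shifts and turns the commanded pose from where the row before left it, along the tool's axes as they then stand; what a row does not reach is not made up. A row lasts 1/8 s, in which the tool goes at most 62.5 mm and 10.7 degrees, less where a joint would pass 70% of its speed; a pose out of reach is approached as far as the arm can. A call with a gripper value outside its range is refused whole. The fingers move at their own pace and stop on an object; "force" is the grip in N (left out, the last holds). Time passes only in rows, so rows that do not move let the fingers close. It gives the time, the measured TCP pose, the force and the opening at its end, in the units of the state.
- arm.sense(): the state, without advancing time (a new reading comes with each control period).
- arm.grab_frame(name): name is "side" or "top" or "wrist"; returns the picture (480x640x3 uint8, red, green, blue); there is no depth.
- arm.camera_model(name): a dict with "intrinsics" (3x3 intrinsics, pixels), "xyz" and "attitude" of the camera in the world. Camera axes: x right, y down, z forward; pixel columns grow to the right and rows downward; lengths in m; the calibration is good to about 2 mm. The wrist camera is an equidistant fisheye: a pixel r from the principal point sees the ray r / f radians off the axis. A picture is of the moment at which its call begins: read the wrist's pose just before it. camera_model takes no time and is no camera call; for the wrist camera it gives the pose at the moment of the call.
- arm.hand_in(): hands the job in, once; it reports no verdict.
The state is a dict: "time": time; "joint_positions": joint angles; "joint_vel": joint speeds; "effort": joint torques, N m; "tcp_pos": TCP position; "tcp_rot": TCP orientation; "contact_force": force on the tool from outside, world axes, zero at the start; "wrist_torque": the same for the moment, N m; "grip_width": finger opening in m.
Only numpy, scipy, OpenCV 4.12 (cv2) and the standard library are available. Lean on these libraries where they do the work, as an engineer would, in place of code of your own. Each camera call takes 0.05 s, during which the arm holds its last target. There are 200 camera calls.

## Task

The papaya shredder's disc is sitting high on its shaft with its rim notch turned away from the drive pin. With a fingertip against the upright peg, push the disc round until the notch is over the pin, then press down on the hub with the fingertips until the disc is fully home with the pin in its notch. Do not lift the disc, leave everything else on the table where it is, and finish with the hand clear.

Things in the scene. Friction and masses are not known exactly. Their poses are not given: they have to be found in the camera images.
- shredder: Vegetable shredder fixed to the table (its place and yaw differ from run to run): a round white motor base 224 mm wide, 70 mm tall, with a dark drive plate 214 mm wide on top (its face 80 mm above the table, seen as a dark ring round the disc and through its notch) and one radial steel pin on the plate near its edge. Origin: centre of the underside, on the table; the vertical axis of the disc passes through it. Its +x axis points level from the axis towards the pin, z up.
- pin (a point): The pin: a fixed round steel pin 10 mm thick lying level along a radius, from 61 to 98 mm from the disc's axis, held at its outer end by a small steel block (22 mm wide, top 92 mm above the table, 92 to 106 mm from the axis). Its inner part lies under the disc's rim, its outer part shows beyond the rim. Its top is 90 mm above the table. The point is on the pin's centre line, 71 mm from the axis, 85 mm above the table.
- disc_turn (a joint): Angle of the shredding disc about its vertical axis, relative to the base: 0 (or any whole turn, 6.283) means the notch is exactly over the pin; grows anticlockwise seen from above. It can be turned either way, stays where it is left (a push of about 2.5 N sideways at the peg turns it, no spring).
- disc (a joint): How far the shredding disc has been pushed down its shaft, in m: 0 = raised as it starts (underside 93 mm above the table, 3 mm above the pin), 0.013 = fully home on the drive plate; negative = lifted. It slides with a stiff rubber-ring friction (about 7 N to push down) and stays where it is left. Unless the notch is over the pin the rim lands on the pin and stops at about 0.003.
- notch (a point): The only notch of the disc: an open slot 18 mm wide, cut 18 mm deep into the rim. The disc is bare metal, 160 mm across, 6 mm thick, with small shredding teeth (at most 2 mm high) on its face. The point is on the notch's middle line, 71 mm from the axis, half-way through the thickness; when the disc is right it lies over the pin's point.
- peg (a point): Upright round metal peg on the disc's face, 14 mm thick, standing 28 mm above the face, 55 mm from the axis, exactly opposite the notch. The point is at its centre, half-way up (113 mm above the table while the disc is raised, so the peg's top is at 127 mm and the disc's face at 99 mm). It turns and sinks with the disc. Nothing else stands on the disc but the hub cap.
- hub (a point): Flat round black hub cap in the middle of the disc, 44 mm across at the top, 16 mm above the disc's face. The point is the centre of its top: 115 mm above the table while the disc is raised, 102 mm when it is home.
- mortar_mid (a point): Bystander, to be left alone: a grey granite mortar on a black silicone mat, 164 mm wide, 105 mm tall. The point is at its middle.
- pestle_mid (a point): Bystander, to be left alone: a turned wooden pestle lying down, 220 mm long, 40 mm thick. The point is at its middle.
- colander_mid (a point): Bystander, to be left alone: a red plastic colander, 220 mm wide, 95 mm tall. The point is at its middle.
- ramekin_mid (a point): Bystander, to be left alone: a glass ramekin, 84 mm wide, 45 mm tall. The point is at its middle.
- spoon_a_mid (a point): Bystander, to be left alone: a steel spoon, 180 mm long. The point is at its middle.
- spoon_b_mid (a point): Bystander, to be left alone: the other steel spoon, 180 mm long. The point is at its middle.
- jar_mid (a point): Bystander, to be left alone: a glass jar with a steel cap, 68 mm wide, 100 mm tall. The point is at its middle.

How it is judged:
On the way, in this order (a step that is already met when the one before it is completed fails the run):
1. the disc is turned so that its notch lies over the pin, while the disc is still up (horizontal distance between notch and pin below 0.008 m and value of joint disc below 0.006 m), for 0.1 s.
2. the disc is pressed home with the pin in its notch (horizontal distance between notch and pin below 0.006 m and value of joint disc above 0.0115 m), for 0.2 s.
At the end, for the whole second after the job is handed in: The disc is within 1.5 mm of fully home (joint disc above 0.0115 m), its notch point within 6 mm of the pin's point seen from above, and it is not turning (all of step 2 and velocity of joint disc_turn between -0.05 and 0.05 rad/s); the robot touches nothing.
It fails at once if the shredding disc is lifted more than 4 mm (value of joint disc below -0.004 m).
It fails at once if a bystander (mortar, pestle, colander, ramekin, spoon or jar) is moved more than 20 mm (distance of any of mortar_mid, pestle_mid, colander_mid, ramekin_mid, spoon_a_mid, spoon_b_mid, jar_mid from where it was at the start of the episode above 0.02 m).
It also fails if it takes over 48 s, if anything falls off the work surface, if the arm or the gripper's body presses on something with over 40 N, if the wrist force passes 120 N, or if a joint passes its speed limit or range.

## Working session

There is one attempt and no reset: what is moved stays moved. The work goes in short steps, Python scripts to look and compute and a tool call to move; the robot and the scene stay as the last step left them, time stands still between calls to the robot, and variables do not carry over. Pictures are saved under pics/ and viewed, about 8 in all and at most 12, crops included, and the job is handed in when it is done.

Besides the shell and the picture viewer there is one more tool, called as name([rows], argument=value, ...), one row to a line, values as JSON. step_arm: Moves the arm, as the interface text tells. Its arguments: {"type":"object","properties":{"increments":{"type":"array","items":{"type":"array"}},"force":{"type":"number"}},"required":["increments"]}

```bash
mkdir -p pics; python3 - <<'E'
from cell import arm
import cv2,numpy as np
s=arm.sense();print(s['time'],s['tcp_pos'],s['tcp_rot'],s['contact_force'])
for n in('top','side'):
    m=arm.camera_model(n);print(n,m)
    f=arm.grab_frame(n);cv2.imwrite(f'pics/{n}0.png',f[:,:,::-1])
E
```

```text
0.0 [0.19743491 0.48602746 0.25567136] [-6.02358865e-01 -3.08303705e+00  2.31329276e-03] [-0.18593143  0.06604822  0.33304917]
top {'intrinsics': array([[492.37588446,   0.        , 323.11705584],
       [  0.        , 492.37588446, 240.5187936 ],
       [  0.        ,   0.        ,   1.        ]]), 'xyz': array([ 0.46618012, -0.01470399,  1.16601828]), 'attitude': array([-2.19172108,  2.1528935 , -0.07395384])}
side {'intrinsics': array([[448.93648196,   0.        , 314.34036135],
       [  0.        , 448.93648196, 244.093375  ],
       [  0.        ,   0.        ,   1.        ]]), 'xyz': array([-0.01170629, -0.57122449,  0.80621017]), 'attitude': array([-2.14252   ,  0.89136629, -0.39794432])}
```

View pics/top0.png

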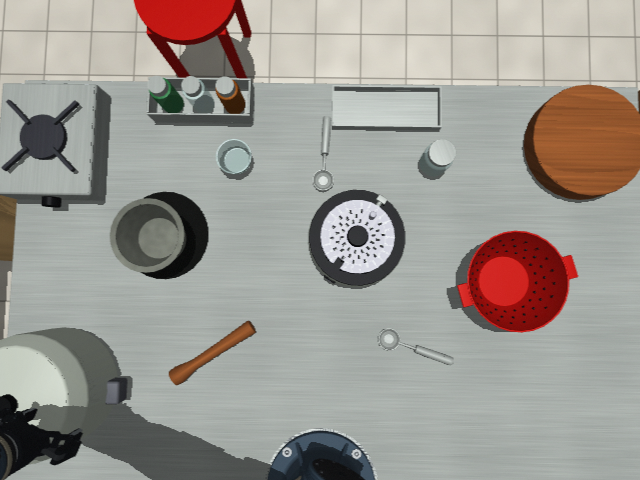

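View pics/side0.png

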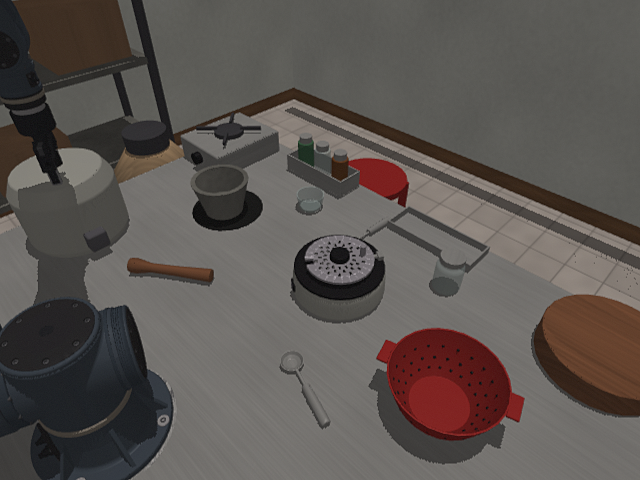

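The top view shows the disc at (358,236), the notch near (338,264), the peg near (373,214), and the pin and block near (381,200). So the disc needs about a half turn. I'll zoom in on both views next.

```bash
python3 - <<'E'
import cv2,numpy as np
a=cv2.imread('pics/top0.png')[180:295,300:415];b=cv2.imread('pics/side0.png')[225:325,285:395]
a=cv2.resize(a,(575,575),interpolation=cv2.INTER_CUBIC)
cv2.imwrite('pics/topz.png',a)
b=cv2.resize(b,(660,600),interpolation=cv2.INTER_CUBIC)
cv2.imwrite('pics/sidez.png',b)
E
```

```text
(no output)
```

View pics/topz.png

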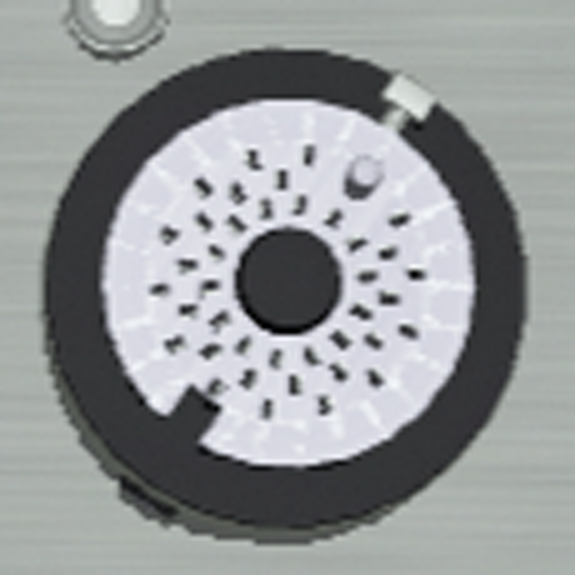

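View pics/sidez.png

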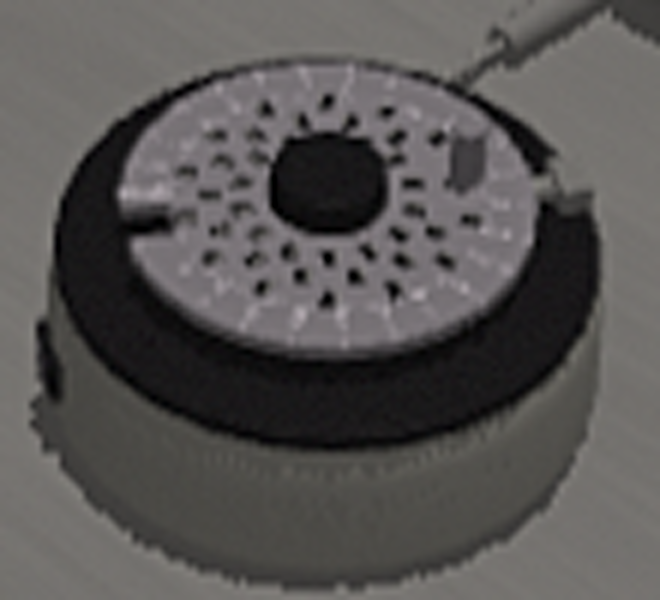

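```bash
cat > h.py <<'E'
import cv2,numpy as np
from scipy.spatial.transform import Rotation as R
from cell import arm
def ray(n,p):
    m=arm.camera_model(n);d=R.from_rotvec(m['attitude']).as_matrix()@np.linalg.inv(m['intrinsics'])@[p[0],p[1],1]
    return m['xyz'],d/np.linalg.norm(d)
def plane(n,p,z):
    o,d=ray(n,p);return o+d*(z-o[2])/d[2]
def tri(p,q):
    (o,d),(u,e)=ray('top',p),ray('side',q)
    t=np.linalg.lstsq(np.c_[d,-e],u-o,rcond=None)[0];a,b=o+d*t[0],u+e*t[1]
    return (a+b)/2,np.linalg.norm(a-b)
def proj(n,P):
    m=arm.camera_model(n);v=m['intrinsics']@R.from_rotvec(m['attitude']).as_matrix().T@(np.array(P)-m['xyz']);return v[:2]/v[2]
def big(mask,c,k=3):
    mask=cv2.morphologyEx(mask.astype(np.uint8),cv2.MORPH_CLOSE,np.ones((k,k)))
    return max(cv2.findContours(mask,cv2.RETR_EXTERNAL,cv2.CHAIN_APPROX_NONE)[0],key=cv2.contourArea)
ang=lambda v:np.degrees(np.arctan2(v[1],v[0]))
E
python3 - <<'E'
from h import *
T=cv2.imread('pics/top0.png');S=cv2.imread('pics/side0.png')
zt=lambda x,y:((x+.5)/5-.5+300,(y+.5)/5-.5+180)
zs=lambda x,y:((x+.5)/6-.5+285,(y+.5)/6-.5+225)
def disc(img,x0,y0,w,h,lo):
    g=img[y0:y0+h,x0:x0+w].astype(int).sum(2)/3
    h_=cv2.convexHull(big(g>lo,0))
    return h_[:,0]+[x0,y0]
for n,img,b,lo in(('top',T,(318,195,80,82),150),('side',S,(303,234,72,52),75)):
    c=disc(img,*b,lo); P=np.array([plane(n,p,.099)[:2] for p in c])
    # circle lsq
    s=np.linalg.lstsq(np.c_[2*P,np.ones(len(P))],(P**2).sum(1),rcond=None)[0]
    r=np.sqrt(s[2]+s[0]**2+s[1]**2);res=np.linalg.norm(P-s[:2],axis=1)-r
    k=abs(res)<.004;s=np.linalg.lstsq(np.c_[2*P[k],np.ones(k.sum())],(P[k]**2).sum(1),rcond=None)[0]
    print(n,'disc',s[:2],'r',np.sqrt(s[2]+s[0]**2+s[1]**2),k.sum(),len(k))
ht=zt(288,280);hs=zs(329,174)
print('hub',tri(ht,hs)); print('pegtop',tri(zt(369,165),zs(473,130)))
print('block',tri(zt(411,95),zs(572,190)))
c=plane('top',ht,.115)[:2];print('hub c',c,plane('side',hs,.115))
for nm,p,z in(('pin',(397,117),.09),('block',(411,95),.092),('pegtop',(369,165),.127),('notch in',(203,398),.099),('notch mid',(191,413),.099)):
    v=plane('top',zt(*p),z)[:2]-c;print(nm,v,np.linalg.norm(v),ang(v))
for b in ('mortar',(112,235)),: pass
print('spoon tip',plane('top',(323,183),.01))
E
```

```text
top disc [ 0.56636872 -0.07253546] r 0.08036874734952328 14 32
side disc [ 0.56541254 -0.07029744] r 0.08030904100333962 8 18
hub (array([ 0.56461881, -0.07140958,  0.11368759]), np.float64(0.0006375216093120167))
pegtop (array([ 0.61216726, -0.10355437,  0.1263628 ]), np.float64(0.00329140782643346))
block (array([ 0.64992629, -0.12569071,  0.08475905]), np.float64(0.002505536933670087))
hub c [ 0.5647286  -0.07155885] [ 0.56326964 -0.07216278  0.115     ]
pin [ 0.07530258 -0.04842223] 0.08952759587168638 -32.742456537221535
block [ 0.08485791 -0.05429027] 0.10073875802662648 -32.61024034616713
pegtop [ 0.04853577 -0.0331105 ] 0.05875394570385131 -34.30131792296504
notch in [-0.05048317  0.03528032] 0.061589378924065075 145.05210197281318
notch mid [-0.05707458  0.04037448] 0.06991141530168334 144.7244619455696
spoon tip [0.69884115 0.0056448  0.01      ]
```

Measured: the axis is at about (0.5655, -0.0718) with the hub top at z≈0.114. The pin is at -32.7°, the peg at -34.7° and the notch at about 145°. I'll push the peg anticlockwise about 182°. First I'll bring the closed hand to just clockwise of the peg, staying high.

step_arm([
  [[-3.74, -2.63, 0], 0, 1],
  [[-3.74, -2.63, 0], 0, 1],
  [[-3.74, -2.63, 0], 0, 1],
  [[-3.74, -2.63, 0], 0, 1],
  [[-3.74, -2.63, 0], 0, 1],
  [[-3.74, -2.63, 0], 0, 1],
  [[-3.74, -2.63, 0], 0, 1],
  [[-3.74, -2.63, 0], 0, 1],
  [[-3.74, -2.63, 0], 0, 1],
  [[-3.74, -2.63, 0], 0, 1],
  [[-3.74, -2.63, 0], 0, 1],
  [[-3.74, -2.63, 0], 0, 1],
  [[-3.74, -2.63, 0], 0, 1],
  [[-3.74, -2.63, 0], 0, 1],
  [[-3.74, -2.63, 0], 0, 1],
  [[-3.74, -2.63, 0], 0, 1],
  [[0, 0, 0], 6.3, 1],
  [[0, 0, 0], 6.3, 1],
  [[0, 0, 0], 0, 1],
])

```text
time: 2.48
tcp_pos: [0.5935, -0.1288, 0.2558]
tcp_rot: [-0.936, -2.998, 0.0]
contact_force: [0.1, 0.5, 0.5]
grip_width: -0.0001
```

```bash
cat >> h.py <<'E'
def st():
    s=arm.sense();M=R.from_rotvec(s['tcp_rot']).as_matrix()
    print('t',s['time'],'tcp',s['tcp_pos'].round(4),'psi',ang(M[:2,1]).round(2),'z',M[:,2].round(3),'F',np.round(s['contact_force'],2),'w',s['grip_width'],'j6',s['joint_positions'][5])
    return s,M
C=np.array([.5655,-.0718])
E
python3 - <<'E'
from h import *
s,M=st()
t=np.array([.5919,-.1302,.135]);print('need cm',M.T@(t-s['tcp_pos'])*100)
f=arm.grab_frame('wrist');cv2.imwrite('pics/w1.png',f[:,:,::-1])
E
```

```text
t 2.475 tcp [ 0.5935 -0.1288  0.2558] psi 55.32 z [-0.001  0.    -1.   ] F [0.11 0.5  0.53] w -8.630594426699708e-05 j6 0.3915703984457387
need cm [ 0.03798039 -0.19723734 12.08269037]
```

View pics/w1.png

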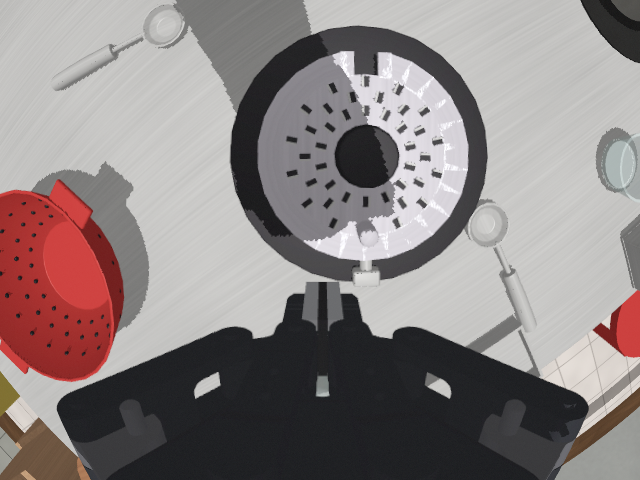

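The wrist view shows the peg at (368,240) in line with the pin at (366,270). The notch is opposite at (367,62), and the closed fingers stand on the -y side of the peg. I'll descend now.

step_arm([
  [[0, -0.2, 4], 0, 1],
  [[0, 0, 4], 0, 1],
  [[0, 0, 3], 0, 1],
  [[0, 0, 1.1], 0, 1],
  [[0, 0, 0], 0, 1],
  [[0, 0, 0], 0, 1],
])

```text
time: 3.28
tcp_pos: [0.5933, -0.1304, 0.1367]
tcp_rot: [0.935, 2.997, 0.0]
contact_force: [0.8, -0.4, 0.2]
grip_width: 0.0
```

```bash
python3 - <<'E'
from h import *
st()
f=arm.grab_frame('wrist');g=arm.grab_frame('side')
cv2.imwrite('pics/w2.png',np.hstack([cv2.resize(f[100:400,160:560,::-1],(400,300)),cv2.resize(g[200:320,270:430,::-1],(400,300))]))
E
```

```text
t 3.275 tcp [ 0.5933 -0.1304  0.1367] psi 55.33 z [ 0.002 -0.001 -1.   ] F [ 0.76 -0.37  0.25] w 3.942237165292483e-05 j6 0.3887131693581512
```

View pics/w2.png

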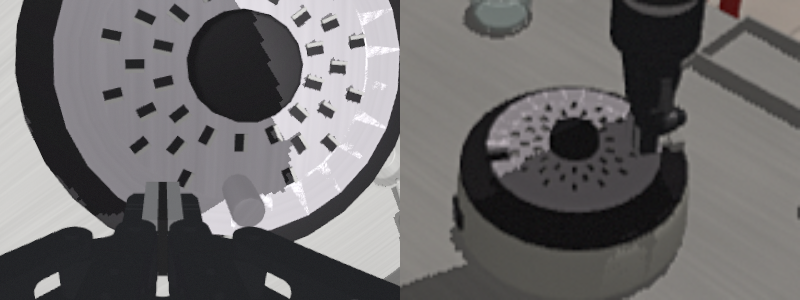

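step_arm([
  [[0, 0.5, 0.1], 0, 1],
  [[0, 0.4, 0], 0, 1],
  [[-0.239, 0.7, 0], -7, 1],
  [[-0.239, 0.7, 0], -7, 1],
  [[-0.239, 0.7, 0], -7, 1],
  [[-0.239, 0.7, 0], -7, 1],
  [[-0.239, 0.7, 0], -7, 1],
  [[-0.239, 0.7, 0], -7, 1],
  [[-0.239, 0.7, 0], -7, 1],
  [[-0.239, 0.7, 0], -7, 1],
  [[-0.239, 0.7, 0], -7, 1],
  [[-0.239, 0.7, 0], -7, 1],
  [[0, 0, 0], 0, 1],
])

```text
time: 5.0
tcp_pos: [0.6243, -0.058, 0.1346]
tcp_rot: [-0.952, 2.993, -0.001]
contact_force: [1.8, 0.5, -0.4]
grip_width: -0.0001
```

```bash
python3 - <<'E'
from h import *
s,M=st();v=np.r_[s['tcp_pos'][:2]-C,0];print('v tool mm',(M.T@v*1000).round(1))
f=arm.grab_frame('top');cv2.imwrite('pics/t3.png',f[:,:,::-1])
g=arm.grab_frame('wrist')
cv2.imwrite('pics/m3.png',np.hstack([cv2.resize(f[180:295,300:415,::-1],(400,400),interpolation=cv2.INTER_CUBIC),cv2.resize(g[20:420,120:520,::-1],(400,400))]))
E
```

```text
t 5.0 tcp [ 0.6243 -0.058   0.1346] psi 125.29 z [ 0.001 -0.    -1.   ] F [ 1.76  0.52 -0.41] w -0.00012460735168714343 j6 -0.7086561785788233
v tool mm [-55.9 -22.7   0.1]
```

View pics/m3.png

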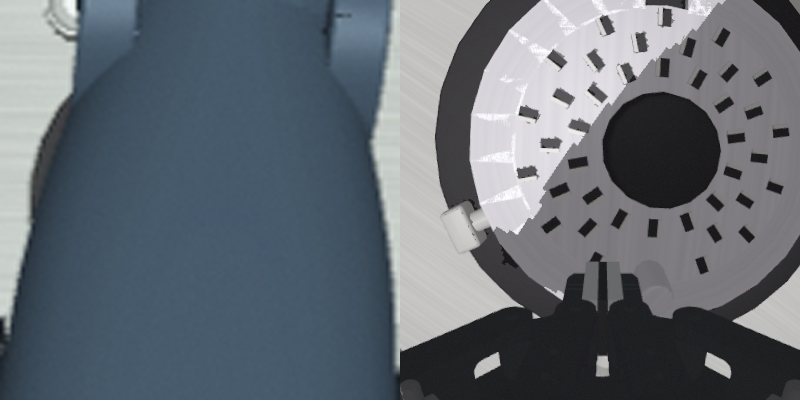

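The fingers are carrying the peg round; in the wrist crop it touches the right-hand finger, with the notch opposite at the top. I'll push another 91°.

step_arm([
  [[-0.239, 0.7, 0], -7, 1],
  [[-0.239, 0.7, 0], -7, 1],
  [[-0.239, 0.7, 0], -7, 1],
  [[-0.239, 0.7, 0], -7, 1],
  [[-0.239, 0.7, 0], -7, 1],
  [[-0.239, 0.7, 0], -7, 1],
  [[-0.239, 0.7, 0], -7, 1],
  [[-0.239, 0.7, 0], -7, 1],
  [[-0.239, 0.7, 0], -7, 1],
  [[-0.239, 0.7, 0], -7, 1],
  [[-0.239, 0.7, 0], -7, 1],
  [[-0.239, 0.7, 0], -7, 1],
  [[-0.239, 0.7, 0], -7, 1],
  [[0, 0, 0], 0, 1],
])

```text
time: 6.85
tcp_pos: [0.5498, -0.0135, 0.1345]
tcp_rot: [2.801, -1.423, -0.0]
contact_force: [0.8, 0.3, 0.1]
grip_width: -0.0001
```

```bash
cat >> h.py <<'E'
def wplane(m,p,z):
    K=m['intrinsics'];x=np.array([(p[0]-K[0,2])/K[0,0],(p[1]-K[1,2])/K[1,1]]);r=np.hypot(*x)
    d=np.r_[x/max(r,1e-9)*np.sin(r),np.cos(r)];d=R.from_rotvec(m['attitude']).as_matrix()@d
    return m['xyz']+d*(z-m['xyz'][2])/d[2]
def wproj(m,P):
    d=R.from_rotvec(m['attitude']).as_matrix().T@(np.array(P)-m['xyz']);t=np.arctan2(np.hypot(*d[:2]),d[2])
    return m['intrinsics'][:2,2]+m['intrinsics'][0,0]*t*d[:2]/np.hypot(*d[:2])
E
python3 - <<'E'
from h import *
s,M=st();v=np.r_[s['tcp_pos'][:2]-C,0];print('v tool mm',(M.T@v*1000).round(1))
m=arm.camera_model('wrist')
g=arm.grab_frame('wrist');cv2.imwrite('pics/w4.png',g[:,:,::-1])
for nm,P in(('c',(*C,.115)),('pin',(C[0]+.0762*np.cos(np.radians(-32.7)),C[1]+.0762*np.sin(np.radians(-32.7)),.09))):print(nm,wproj(m,P))
f=arm.grab_frame('side')
cv2.imwrite('pics/m4.png',np.hstack([cv2.resize(g[0:400,120:520,::-1],(400,400)),cv2.resize(f[205:305,290:390,::-1],(400,400),interpolation=cv2.INTER_CUBIC)]))
E
```

```text
t 6.85 tcp [ 0.5498 -0.0135  0.1345] psi -143.87 z [-0. -0. -1.] F [0.77 0.26 0.07] w -0.00010119513394885584 j6 -2.225932937439961
v tool mm [-56.3 -21.7   0. ]
c [380.65125012 168.09728267]
pin [308.37443438   6.32069675]
```

View pics/m4.png

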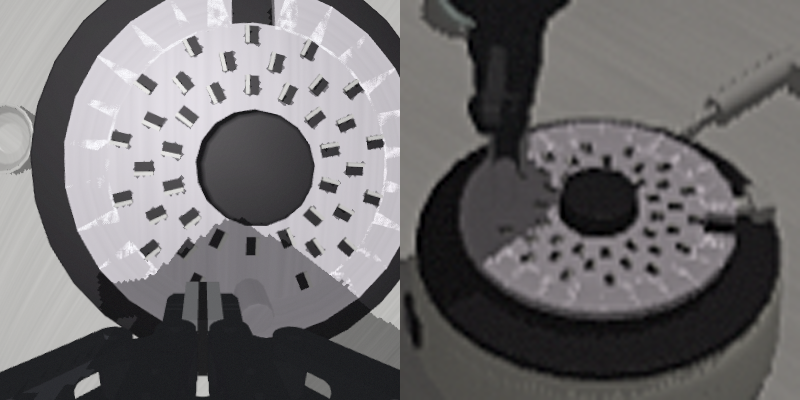

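```bash
python3 - <<'E'
from h import *
s,M=st();m=arm.camera_model('wrist');g=cv2.imread('pics/w4.png').astype(int).sum(2)/3
for r in(8,12,16,20): 
    row=g[r,335:415];d=np.where(row<100)[0]+335;print(r,d.min(),d.max())
hub=(g<110).astype(np.uint8)[95:240,300:450]
c=max(cv2.findContours(hub,cv2.RETR_EXTERNAL,cv2.CHAIN_APPROX_NONE)[0],key=cv2.contourArea)
hc=np.array(cv2.minEnclosingCircle(c)[0])+[300,95];print('hub',hc)
h=wplane(m,hc,.115);print(h)
for r in(8,12,16,20):
    d=np.where(g[r,335:415]<100)[0]+335;P=wplane(m,((d.min()+d.max())/2,r),.099)
    for o in(h[:2],C):v=P[:2]-o;print(r,np.linalg.norm(v),ang(v))
E
```

```text
t 6.95 tcp [ 0.5499 -0.0134  0.1343] psi -143.94 z [-0.001 -0.    -1.   ] F [-0.45 -0.31  0.01] w 4.809590344448156e-05 j6 -2.2245430019951904
8 352 391
12 352 392
16 353 392
20 352 392
hub [374.7651062  167.11093903]
[ 0.56753548 -0.07069284  0.115     ]
8 0.06696691958591418 -54.8171574068002
8 0.06727421713218548 -52.85658645572337
12 0.06510624255533506 -54.994473289656774
12 0.06540756946611997 -52.977210287940935
16 0.063260718710561 -55.18307534319128
16 0.06355567795327297 -53.106244607393364
20 0.061397497429726854 -54.99721995633238
20 0.061701151055961925 -52.85871265821784
```

The notch is at about -54.5° and the pin at -32.7°, so about 21° remain.

step_arm([
  [[-0.2, 0.6, 0], -6, 1],
  [[-0.2, 0.6, 0], -6, 1],
  [[-0.2, 0.6, 0], -6, 1],
  [[-0.107, 0.296, 0], -3, 1],
  [[0, 0, 0], 0, 1],
  [[0, 0, 0], 0, 1],
])

```text
time: 7.7
tcp_pos: [0.5304, -0.0227, 0.1343]
tcp_rot: [3.013, -0.888, -0.0]
contact_force: [0.6, 1.3, -0.3]
grip_width: 0.0001
```

```bash
python3 - <<'E'
from h import *
s,M=st();v=np.r_[s['tcp_pos'][:2]-C,0];print('v tool mm',(M.T@v*1000).round(1))
m=arm.camera_model('wrist')
G=arm.grab_frame('wrist')[:,:,::-1];cv2.imwrite('pics/w5.png',G);g=G.astype(int).sum(2)/3
hub=(g<110).astype(np.uint8)[95:240,300:450]
c=max(cv2.findContours(hub,cv2.RETR_EXTERNAL,cv2.CHAIN_APPROX_NONE)[0],key=cv2.contourArea)
hc=np.array(cv2.minEnclosingCircle(c)[0])+[300,95];h=wplane(m,hc,.115);print('hub',hc,h)
for r in(12,16,20):
    d=np.where(g[r,335:415]<100)[0]+335;P=wplane(m,((d.min()+d.max())/2,r),.099);print(d.min(),d.max())
    for o in(h[:2],C):v=P[:2]-o;print(r,np.linalg.norm(v),ang(v))
f=arm.grab_frame('side');T=arm.grab_frame('top')
z=lambda a:cv2.resize(a,(390,390),interpolation=cv2.INTER_CUBIC)
cv2.imwrite('pics/m5.png',np.hstack([z(G[0:130,310:440]),z(f[215:295,315:395,::-1])]))
cv2.imwrite('pics/t5.png',T[:,:,::-1])
E
```

```text
t 7.7 tcp [ 0.5304 -0.0227  0.1343] psi -122.84 z [-0. -0. -1.] F [ 0.58  1.27 -0.35] w 0.00010690820139272945 j6 -2.6110843221007767
v tool mm [-56.2 -22.2  -0. ]
hub [375.53342438 166.87985992] [ 0.56723036 -0.07009345  0.115     ]
355 394
12 0.06509716373786467 -34.565111773419346
12 0.06559733047154527 -32.47972048414549
355 394
16 0.06323421600757265 -34.583692897185784
16 0.0637348845637807 -32.43720154238441
355 394
20 0.06138565271506288 -34.604841260721464
20 0.06188678306826977 -32.394062911474734
```

View pics/m5.png

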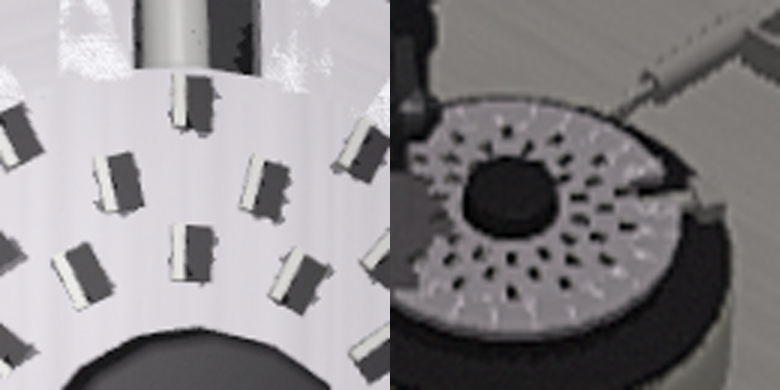

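```bash
python3 - <<'E'
from h import *
m=arm.camera_model('wrist');G=cv2.imread('pics/w5.png');g=G.astype(int).sum(2)//3
print(m['xyz'])
for r in(4,10,16):print(r,list(g[r,345:402]))
n=[wplane(m,(374.5,r),.099)[:2] for r in(3,20)];
for pc in(366,367,368,369):
    p=[wplane(m,(pc,r),.086)[:2] for r in(3,20)]
    t=(n[0]-n[1])/np.linalg.norm(n[0]-n[1]);q=np.array([-t[1],t[0]])
    print(pc,'pin-notch lateral (ccw +) mm',[((x-n[0])@q*1000).round(2) for x in p],'r',[np.linalg.norm(x-C) for x in p])
E
```

```text
[ 0.58514328 -0.05823833  0.25092577]
4 [np.int64(228), np.int64(224), np.int64(213), np.int64(207), np.int64(206), np.int64(207), np.int64(208), np.int64(209), np.int64(204), np.int64(139), np.int64(64), np.int64(70), np.int64(107), np.int64(140), np.int64(154), np.int64(161), np.int64(169), np.int64(176), np.int64(180), np.int64(184), np.int64(187), np.int64(193), np.int64(200), np.int64(204), np.int64(207), np.int64(199), np.int64(191), np.int64(185), np.int64(181), np.int64(177), np.int64(174), np.int64(168), np.int64(159), np.int64(144), np.int64(67), np.int64(60), np.int64(60), np.int64(61), np.int64(61), np.int64(61), np.int64(62), np.int64(60), np.int64(61), np.int64(61), np.int64(60), np.int64(60), np.int64(59), np.int64(58), np.int64(63), np.int64(88), np.int64(104), np.int64(124), np.int64(191), np.int64(202), np.int64(201), np.int64(201), np.int64(201)]
10 [np.int64(220), np.int64(224), np.int64(222), np.int64(213), np.int64(208), np.int64(208), np.int64(209), np.int64(210), np.int64(211), np.int64(130), np.int64(66), np.int64(63), np.int64(97), np.int64(138), np.int64(15
[... 1311 characters left out ...]
np.int64(29), np.int64(30), np.int64(63), np.int64(101), np.int64(116), np.int64(175), np.int64(203), np.int64(203), np.int64(203), np.int64(225)]
366 pin-notch lateral (ccw +) mm [np.float64(2.1), np.float64(2.07)] r [np.float64(0.07481680712551995), np.float64(0.06620852988401438)]
367 pin-notch lateral (ccw +) mm [np.float64(1.65), np.float64(1.62)] r [np.float64(0.07482820128711692), np.float64(0.06621512158177903)]
368 pin-notch lateral (ccw +) mm [np.float64(1.19), np.float64(1.17)] r [np.float64(0.07484288622020062), np.float64(0.0662252608247413)]
369 pin-notch lateral (ccw +) mm [np.float64(0.74), np.float64(0.72)] r [np.float64(0.07486086686032349), np.float64(0.06623895322658337)]
```

The pin lies centred at column 368 and the notch at 375. With parallax that leaves about 1.5 mm, so I'll push 1.2° more, back off, lift and go over the hub.

step_arm([
  [[-0.046, 0.12, 0], -1.2, 1],
  [[0, 0, 0], 0, 1],
  [[0, 0, 0], 0, 1],
  [[0, -0.8, 0], 0, 1],
  [[0, -0.7, 0], 0, 1],
  [[0, 0, -2.5], 0, 1],
  [[0, 0, -2.5], 0, 1],
  [[2, 1.3, 0], 0, 1],
  [[2, 1.3, 0], 0, 1],
  [[1.6, 1.1, 0], 0, 1],
  [[0, 0, 0], 0, 1],
  [[0, 0, 0], 0, 1],
])

```text
time: 9.35
tcp_pos: [0.565, -0.0715, 0.1839]
tcp_rot: [3.023, -0.854, -0.002]
contact_force: [0.2, 0.1, -0.2]
grip_width: 0.0
```

```bash
python3 - <<'E'
from h import *
s,M=st();t=np.array([.566,-.0711,.1395]);print('need cm',M.T@(t-s['tcp_pos'])*100)
G=arm.grab_frame('wrist')[:,:,::-1];cv2.imwrite('pics/w6.png',G);f=arm.grab_frame('side')[:,:,::-1]
z=lambda a:cv2.resize(a,(390,390),interpolation=cv2.INTER_CUBIC)
cv2.imwrite('pics/m6.png',np.hstack([z(G[0:320,200:520]),z(f[205:305,290:390])]))
E
```

```text
t 9.35 tcp [ 0.565  -0.0715  0.1839] psi -121.54 z [-0.001  0.    -1.   ] F [ 0.25  0.08 -0.24] w 3.120547325989711e-05 j6 -2.7171173758716645
need cm [ 0.06469499 -0.09079739  4.43626582]
```

View pics/m6.png

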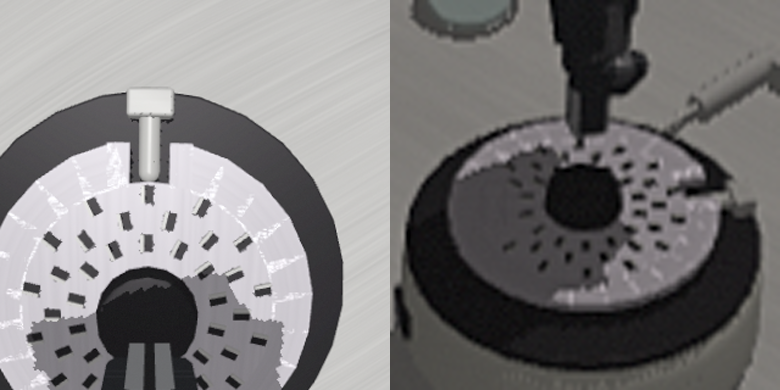

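The notch (130–170, centre 150) now straddles the pin (centre 149). I'll press down gently on the hub.

step_arm([
  [[0.06, -0.09, 2], 0, 1],
  [[0, 0, 1.8], 0, 1],
  [[0, 0, 0.3], 0, 1],
  [[0, 0, 0.3], 0, 1],
  [[0, 0, 0.2], 0, 1],
  [[0, 0, 0.2], 0, 1],
  [[0, 0, 0.2], 0, 1],
  [[0, 0, 0], 0, 1],
])

```text
time: 10.45
tcp_pos: [0.5666, -0.0709, 0.1354]
tcp_rot: [-3.023, 0.853, -0.002]
contact_force: [-0.8, 1.5, 4.2]
grip_width: 0.0001
```

step_arm([
  [[0, 0, 0.2], 0, 1],
  [[0, 0, 0.2], 0, 1],
  [[0, 0, 0.2], 0, 1],
  [[0, 0, 0.1], 0, 1],
  [[0, 0, 0], 0, 1],
])

```text
time: 11.08
tcp_pos: [0.5667, -0.0709, 0.1283]
tcp_rot: [-3.023, 0.853, -0.002]
contact_force: [-1.8, 2.1, 5.2]
grip_width: 0.0001
```

step_arm([
  [[0, 0, 0.1], 0, 1],
  [[0, 0, 0.1], 0, 1],
  [[0, 0, 0.1], 0, 1],
  [[0, 0, 0], 0, 1],
  [[0, 0, 0], 0, 1],
])

```text
time: 11.7
tcp_pos: [0.5668, -0.0709, 0.1268]
tcp_rot: [-3.023, 0.853, -0.004]
contact_force: [-7.1, 2.4, 18.5]
grip_width: 0.0
```

It has stopped at TCP z 0.1268, so the tip is at about 0.102, with the force rising. One more small press, then I'll lift straight up and look.

step_arm([
  [[0, 0, 0.1], 0, 1],
  [[0, 0, 0.1], 0, 1],
  [[0, 0, 0], 0, 1],
  [[0, 0, -0.6], 0, 1],
  [[0, 0, -2], 0, 1],
  [[0, 0, -4], 0, 1],
  [[0, 0, -5], 0, 1],
  [[0, 0, -5], 0, 1],
  [[-5, 0, 0], 0, 1],
  [[-5, 0, 0], 0, 1],
  [[-5, 0, 0], 0, 1],
  [[-5, 0, 0], 0, 1],
  [[-4, 0, 0], 0, 1],
  [[0, 0, 0], 0, 1],
  [[0, 0, 0], 0, 1],
])

```text
time: 13.58
tcp_pos: [0.3623, 0.0544, 0.2888]
tcp_rot: [-3.023, 0.852, -0.002]
contact_force: [-0.1, -0.3, -0.2]
grip_width: -0.0
```

```bash
python3 - <<'E'
from h import *
st()
T=arm.grab_frame('top')[:,:,::-1];f=arm.grab_frame('side')[:,:,::-1];cv2.imwrite('pics/T7.png',T);cv2.imwrite('pics/S7.png',f)
z=lambda a:cv2.resize(a,(390,390),interpolation=cv2.INTER_CUBIC)
G=arm.grab_frame('wrist')[:,:,::-1];cv2.imwrite('pics/W7.png',G)
cv2.imwrite('pics/m7.png',np.hstack([z(T[180:295,300:415]),z(f[220:320,290:390])]))
E
```

```text
t 13.575 tcp [0.3623 0.0544 0.2888] psi -121.47 z [ 0.002 -0.    -1.   ] F [-0.11 -0.29 -0.16] w -4.033298574996089e-05 j6 -2.4430004576453355
```

View pics/m7.png

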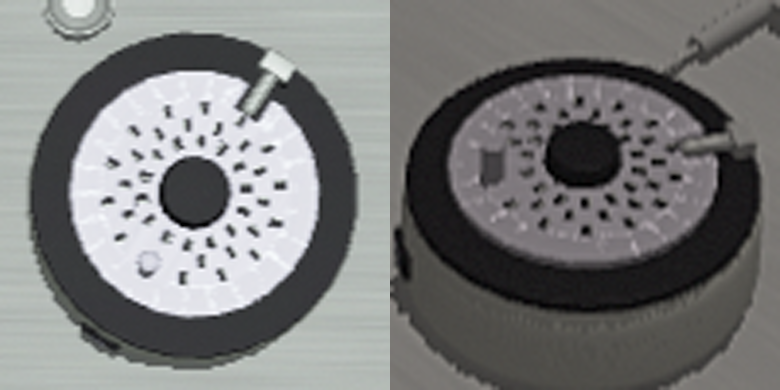

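The pin now fills the notch in both views, and the disc sits level on the plate. I'll check the hub height numerically.

```bash
python3 - <<'E'
from h import *
k=390/115;kt=lambda x,y:((x+.5)/k-.5+300,(y+.5)/k-.5+180)
q=lambda x,y:((x-390+.5)/3.9-.5+290,(y+.5)/3.9-.5+220)
print('hub',tri(kt(194.5,191),q(584,146)))
# objective: vertical image shift of hub between first and last side pictures
a=cv2.imread('pics/side0.png');b=cv2.imread('pics/S7.png')
t=a[240:275,322:358]
r=cv2.matchTemplate(b[230:290,312:368],t,cv2.TM_CCOEFF_NORMED);i=np.unravel_index(r.argmax(),r.shape)
print('row shift',i[0]-10,'col',i[1]-10,r.max(),'expected',proj('side',(*C,.102))-proj('side',(*C,.115)))
h=kt(194.5,191);p=kt(149,262);o=plane('top',h,.102)[:2]
print('peg angle',ang(plane('top',p,.114)[:2]-o),'block angle',ang(plane('top',kt(279,65),.092)[:2]-o))
E
```

```text
hub (array([ 0.56481889, -0.07156409,  0.10280585]), np.float64(0.0006710117279091936))
row shift 4 col 0 0.9031039 expected [-0.17846505  4.17082624]
peg angle 148.32249816288135 block angle -32.87319226154136
```

The hub is at z≈0.103, against 0.102 when home. Its image shift was 4 px against 4.2 px expected, and the peg is 181° from the pin. Handing in.

```bash
python3 -c "
from cell import arm
print(arm.hand_in())"
```

```text
the job is handed in; nothing more can be done
None
```

I pushed the peg about 182° anticlockwise with the closed fingertips until the notch was over the pin. Then I pressed the hub down until it stopped, with TCP z at 0.1268 m and the force rising to 18.5 N. After that I lifted the hand clear and handed in; it reports no verdict.

**Last checks:**
- **Disc home:** the hub measured 102.8 mm above the table, against 102 mm nominal. It moved 4 px in the side view, against 4.2 px expected for a full press.
- **Notch on pin:** the pin shows in the notch in both the top and side views. The peg is at 148.3° and the pin block at -32.9°, within about 1° of exactly opposite.
- **Hand clear:** the tool was about 0.25 m away, with contact force near zero.
- **Bystanders:** I did not measure them again at the end; the hand went near none of them.

**Disagreements:** the disc's centre differed by about 2 mm between the fixed and wrist cameras, which is within calibration. An early height reading of the pin block came out at 85 mm against 92 mm given, so I used the given height for it.

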